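Fit a spool flange on the filament winder

TASK

Fit the loose white spool flange onto the filament winder: lower it over the upright spindle with its hub upwards, turn it while it rests lightly on the drive pin until the pin finds its hole, then let it down flat and fully home on the turntable and let go. The spindle is braked with its pin parked somewhere on the side away from the robot; handle the flange gently, never forcing or dropping it, and leave the other things on the bench where they are.

Things in the scene. Friction and masses are not known exactly. Their poses are not given: they have to be found in the camera images.
- flange: Loose white plastic spool flange, 0.13 to 0.25 kg, lying flat on the bench, hub up: a round plate 136 mm across, 6 mm thick (7 mm at the rim), with a hub tube on its middle. A bore 22 mm wide runs through plate and hub (23 mm in the hub). Origin: centre of the underside; z up along the bore, x from the centre towards the pin hole.
- hub (a point): Point to grip, on the axis of the flange's round hub tube, 30 mm above the underside. The hub is 40 mm in outer diameter and its top is 45 mm above the underside; it can be gripped at any yaw.
- pin_hole (a point): Centre, at the underside, of the flange's one pin hole: round, 10 mm wide, right through the plate, 40 mm from the centre along the flange's x.
- winder: Filament winder fixed to the bench: grey square housing 150 x 150 mm, 56 mm high, carrying an aluminium turntable 120 mm across, its top face 70 mm above the bench, with a vertical steel spindle and one drive pin. The turntable is braked and holds against 4 N m. Origin: on the spindle axis at bench height; z up, x roughly away from the robot.
- seat (a point): Point on the spindle axis at the turntable's top face, where the centre of the flange's underside lies when fully home; x as the winder's x. The upright steel drive pin stands 40 mm from here: 8 mm in diameter, 14 mm high (last 1.5 mm coned). Its bearing about the axis is not measured: anywhere within 0.7 rad either side of the winder's x axis.
- spindle_tip (a point): Top of the vertical steel spindle, 20 mm in diameter, 50 mm high above the turntable (120 mm above the bench), its last 6 mm coned.
- reel: Small reel of orange filament with cardboard sides, 84 mm across, 38 mm high, bystander. Origin: centre of underside.
- glue: Jar with red cap, 44 mm across, 85 mm high, bystander. Origin: centre of underside.
- carton: Cardboard box 80 x 120 x 50 mm, bystander. Origin: centre of underside.
- driver: Screwdriver with red handle, 200 mm long, lying on the bench, bystander. Origin: under its middle.
Things that resemble listed ones, but are neither listed nor needed, are in the scene too. Several things have the shape of the winder; the one meant has the colours described above.

How it is judged (in metres and radians):
On the way:
1. the flange is on the spindle, upright, above the turntable (horizontal distance between flange and seat below 0.006 m and z of flange in the frame of seat between 0.006 and 0.046 m and angle between flange's own z axis and vertical below 0.15 rad), for 0.1 s.
At the end, for the whole second after the job is handed in: The flange lies at rest, hub up, flat on the turntable: its underside's centre within 3 mm of the spindle axis and no more than 2.5 mm above the turntable's face, tilted under 0.03 rad, with the pin in its hole, and released (horizontal distance between flange and seat below 0.003 m and z of flange in the frame of seat between -0.003 and 0.0025 m and angle between flange's own z axis and vertical below 0.03 rad and linear speed of flange below 0.01 m/s and contact force between the fingers and flange below 0.1 N); the robot touches nothing.
It fails at once if the flange is forced against the pin or spindle (over 30 N while more than 3 mm above the turntable) (contact force between flange and winder above 30 N and z of flange in the frame of seat above 0.003 m).
It fails at once if the flange is slammed or dropped hard on the turntable (over 80 N) (contact force between flange and winder above 80 N).
It fails at once if the winder is hit by the arm or gripper (over 30 N) (contact force between the arm and winder above 30 N).
It fails at once if a bystander is moved by more than 20 mm (distance of any of reel, glue, carton, driver from where it was at the start of the episode above 0.02 m).
It also fails if it takes over 69 s, if anything falls off the work surface, if the arm or the gripper's body presses on something with over 40 N, if the wrist force passes 120 N, or if a joint passes its speed limit or range.

ROBOT

A 6-joint arm with a two-finger parallel gripper is mounted at the origin on the work surface. World frame = base frame: x ahead of the robot, y to its left, z up, the work surface at z = 0. Lengths are in m, angles in degrees, forces in N, time in s.
With the tool pointing down it reaches from about 0.3 to 0.75 m from the base axis. Payload 8.5 kg.
Tool frame: the origin (TCP) lies at the very end of the fingers, on their centre line; the grasp point (between the pads) lies 19 mm behind it (env.tcp_to_grasp is the distance from the TCP to the grasp point, in m); z points along the fingers, y is the line along which they close (so a half turn about z gives the same grasp; the last joint's range is limited). The gripper opens to 85 mm and grips with 20 to 120 N. Pads are 22 mm wide; open, the fingers measure 114 mm over their backs; the gripper's body (76 mm by 85 mm) begins 54 mm behind the grasp point. The pads swing forward as they close: fully open they stand 13 mm farther back than shut.
Start: joints at [60.659, 21.807, 74.336, -0, 83.858, -12.336], TCP at [0.161, 0.526, 0.231] pointing down, gripper open.
Joint ranges: [-178.18, 178.18], [-50.72, 133.34], [12.68, 142.11], [-81.47, 261.47], [9.98, 163.14], [-165.26, 165.26]. Speed limits (degrees/s): [136.94, 136.94, 180, 180, 180, 180].

INTERFACE

Orientations are given as a 3x3 rotation matrix whose columns are the frame's x, y, z axes.
In Python, from rig import status, get_image, env gives the robot as it stands.
- The arm moves only by the shell command python3 -m handwheel 'ROWS' [FORCE]. ROWS is text: rows parted by semicolons, each of 7 numbers parted by spaces: the shift along the world's x, y, z in cm, then the turn, a rotation vector about the world's x, y, z in degrees, then the opening, from 0 (shut) to 1 (fully open). In form: dx dy dz wx wy wz gripper; .... A call has 1 to 8 rows; each row is the pose to reach, as a shift and turn from the pose commanded when the call began; what a row does not reach only later rows make up. A row lasts 1/12 s, in which the tool goes at most 41.7 mm and 7.16 degrees, less where a joint would pass 70% of its speed; a pose out of reach is approached as far as the arm can. A call with a gripper value outside its range is refused whole. The fingers move at their own pace and stop on an object; FORCE is the grip in N (left out, the last holds). Time passes only in rows, so rows that repeat a pose let the fingers close. It gives the time, the measured TCP pose, the force, the opening and the grip force at its end, in the units of the state.
- status.observe(): the state, without advancing time (a new reading comes with each control period).
- get_image(name): name is "scene" or "top" or "wrist"; returns a dict with "color" (400x640x3 uint8, red, green, blue), "vertical_fov" (degrees; the focal length in pixels is half the picture's height over the tangent of half this angle, whatever the lens; pixels are square), "cx", "cy" (the principal point, pixels), "xyz" and "orientation" of the camera in the world. Camera axes: x right, y down, z forward; pixel columns grow to the right and rows downward; lengths in m; the calibration is good to about 2 mm. A picture is of the moment at which its call begins. There is no depth.
- env.close_job(): hands the job in; it is judged then, once.
The state is a dict: "time_s": time; "q": joint angles; "qvel": joint speeds; "joint_efforts": joint torques, N m; "position": TCP position; "tool_rot": TCP orientation; "ft_force": force on the tool from outside, world axes, zero at the start; "wrist_torque": the same for the moment, N m; "grip_width": finger opening in m; "gripper_force": force on a finger pad.
Only numpy, scipy, OpenCV 4.12 (cv2) and the standard library are available. Lean on these libraries where they do the work, as an engineer would, in place of code of your own. Each camera call takes 0.05 s, during which the arm holds its last target. There are 200 camera calls.

## Working session

There is one attempt and no reset: what is moved stays moved. The work goes in short steps, Python scripts to look and compute and a shell command to move; the robot and the scene stay as the last step left them, time stands still between calls to the robot, and variables do not carry over. Pictures are saved under pics/ and viewed, at most 10 in all, crops included, and the job is handed in when it is done.

```bash
mkdir -p pics; ls
cat > h.py <<'E'
import numpy as np, cv2, pickle
from rig import status,get_image,env
def snap(n,f):
    d=get_image(n); cv2.imwrite(f'pics/{f}.png',d['color'][:,:,::-1]); pickle.dump(d,open(f'pics/{f}.pkl','wb')); return d
def load(f): return pickle.load(open(f'pics/{f}.pkl','rb'))
def ray(d,u,v):
    f=200/np.tan(np.radians(d['vertical_fov'])/2)
    r=np.array(d['orientation'])@np.array([(u-d['cx'])/f,(v-d['cy'])/f,1]); return np.array(d['xyz']),r
def at(d,u,v,z):
    o,r=ray(d,u,v); return o+r*(z-o[2])/r[2]
def proj(d,p):
    f=200/np.tan(np.radians(d['vertical_fov'])/2)
    c=np.array(d['orientation']).T@(np.array(p)-np.array(d['xyz'])); return c[0]/c[2]*f+d['cx'],c[1]/c[2]*f+d['cy']
def crop(f,u0,v0,u1,v1,s,g):
    im=cv2.imread(f'pics/{f}.png')[v0:v1,u0:u1]; cv2.imwrite(f'pics/{g}.png',cv2.resize(im,None,fx=s,fy=s,interpolation=cv2.INTER_CUBIC))
E
python3 - <<'E'
from h import *
a=snap('top','top0'); b=snap('scene','scene0')
for d in (a,b): print(d['vertical_fov'],d['cx'],d['cy'],d['xyz'],np.round(d['orientation'],3).tolist())
s=status.observe(); print(s['time_s'],s['position'],s['ft_force'],s['grip_width'])
E
```

```text
pics
56.24251227534537 323.1119105297251 195.49883149393344 [0.31081014 0.01159902 1.24186449] [[-0.022, -0.981, 0.192], [-1.0, 0.023, 0.002], [-0.006, -0.192, -0.981]]
51.23965157293962 323.08878046554736 202.1524641132644 [ 1.06219292 -0.08342026  0.94717559] [[0.154, 0.837, -0.524], [0.988, -0.128, 0.085], [0.004, -0.531, -0.847]]
0.1 [0.16073153 0.52570923 0.23077206] [ 0.47168606 -0.0898057  -0.39964444] 0.0854892632920423
```

View pics/top0.png

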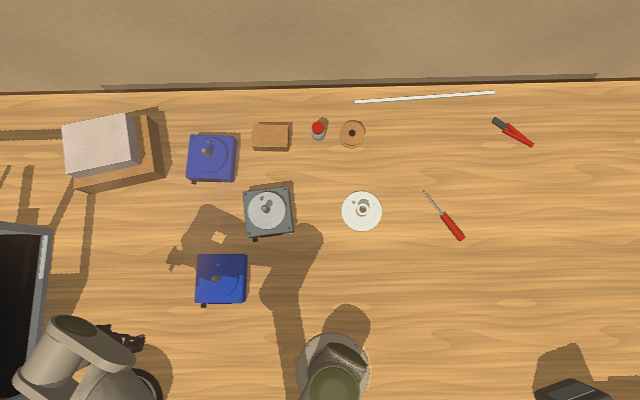

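View pics/scene0.png

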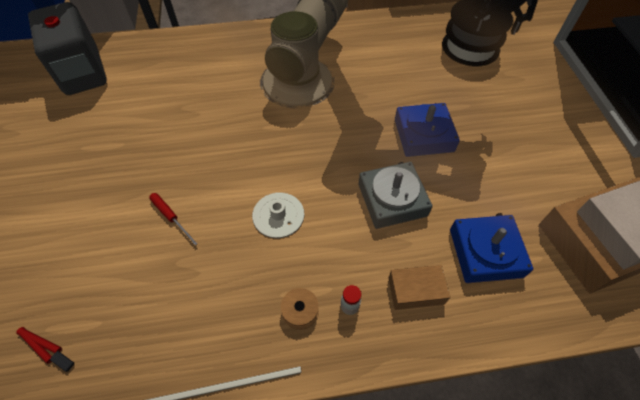

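The winder-shaped things in the top view are blue (211,158), blue (221,278) and grey with an aluminium disc (268,210). The grey one fits the description. The flange is white, at (362,211). I'll confirm both in enlarged crops.

Run:
```python
from h import *
crop('top0',236,175,391,245,5,'c1')
crop('scene0',245,155,435,245,4.2,'c2')
```

```text
(no output)
```

View pics/c1.png

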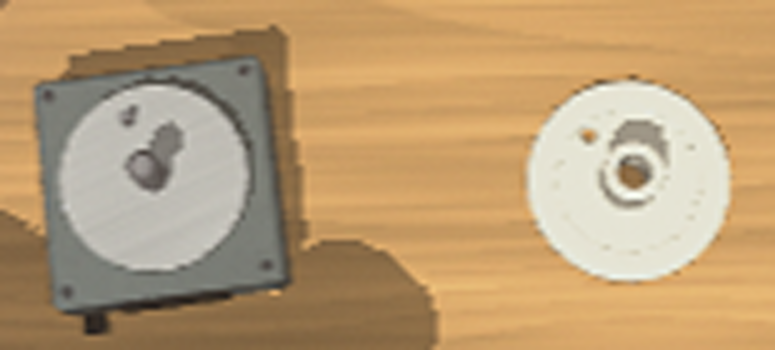

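View pics/c2.png

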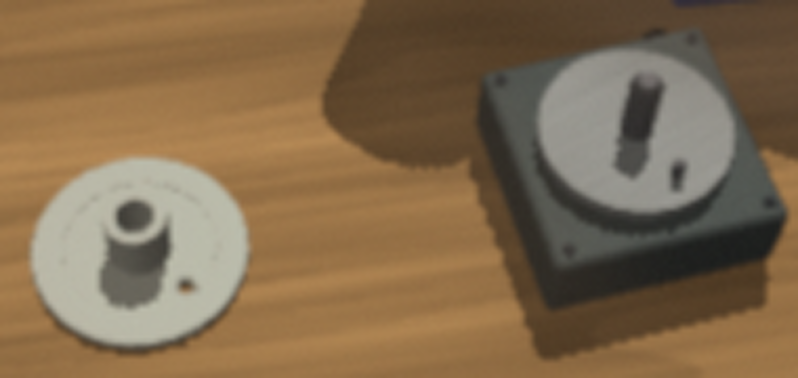

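The crops confirm it. The grey winder has an aluminium disc at c1 (155,177), its spindle tip at (143,162) and its pin at (129,114). The flange centre is at (629,181), the hub top at (634,173) and the pin hole at (588,136).

Run:
```python
from h import *
t=load('top0'); s=load('scene0')
T=lambda u,v,z: np.round(at(t,(u+.5)/5-.5+236,(v+.5)/5-.5+175,z),4)
S=lambda u,v,z: np.round(at(s,(u+.5)/4.2-.5+245,(v+.5)/4.2-.5+155,z),4)
for n,a,b,z in [('flange',(629,180.5),(139.5,251),.007),('hubtop',(634,173),(135,215),.045),('hole',(588,136),(186,285),.006),
 ('table',(155.5,177),(636.5,130),.07),('tip',(143,163),(648,77),.12),('pintop',(129,110),(679,163),.084)]:
    print(n,T(*a,z),S(*b,z))
for n in [((.0,0),)]: pass
print(np.linalg.norm(T(527,180,.007)-T(731,180,.007)),np.linalg.norm(T(60,177,.07)-T(251,177,.07)))
st=status.observe(); print(np.round(st['tool_rot'],3))
```

```text
flange [ 0.498  -0.1125  0.007 ] [ 0.4995 -0.1115  0.007 ]
hubtop [ 0.497  -0.1121  0.045 ] [ 0.4967 -0.1106  0.045 ]
hole [ 0.5289 -0.0864  0.006 ] [ 0.5274 -0.0856  0.006 ]
table [0.4975 0.1937 0.07  ] [0.4981 0.1966 0.07  ]
tip [0.4983 0.1936 0.12  ] [0.4948 0.1965 0.12  ]
pintop [0.5384 0.2085 0.084 ] [0.5339 0.2111 0.084 ]
0.13593535228188436 0.12123233891994334
[[-0.956  0.292 -0.001]
 [ 0.292  0.956 -0.001]
 [ 0.    -0.001 -1.   ]]
```

```bash
python3 -m handwheel '4 -7.5 0 0 0 0 1;8 -15 0 0 0 0 1;12 -22.5 0 0 0 0 1;16 -30 0 0 0 0 1;16 -30 0 0 0 0 1'; python3 -m handwheel '4 -7.5 0 0 0 0 1;8 -15 0 0 0 0 1;12 -22.5 -2 0 0 0 1;16 -30 -4 0 0 0 1;17.7 -33.8 -6 0 0 0 1;17.7 -33.8 -8 0 0 0 1;17.7 -33.8 -8 0 0 0 1;17.7 -33.8 -8 0 0 0 1'
```

```text
time_s: 0.52
position: [0.259, 0.3403, 0.2311]
tool_rot: [[-0.957, 0.292, -0.0], [0.292, 0.957, -0.0], [0.0, -0.0, -1.0]]
ft_force: [0.3, 1.0, -0.1]
grip_width: 0.0856
gripper_force: 0.0
time_s: 1.18
position: [0.4102, 0.0525, 0.17]
tool_rot: [[-0.956, 0.293, 0.0], [0.293, 0.956, 0.0], [-0.0, 0.0, -1.0]]
ft_force: [1.6, 0.2, -0.2]
grip_width: 0.0856
gripper_force: 0.0
```

```bash
python3 -m handwheel '8 -15 -2 0 0 0 1;8 -15 -2 0 0 0 1;8 -15 -2 0 0 0 1;8 -15 -2 0 0 0 1;8 -15 -2 0 0 0 1;8 -15 -2 0 0 0 1;8 -15 -2 0 0 0 1;8 -15 -2 0 0 0 1'
```

```text
time_s: 1.85
position: [0.4892, -0.0943, 0.1506]
tool_rot: [[-0.957, 0.291, -0.001], [0.291, 0.957, 0.0], [0.001, 0.0, -1.0]]
ft_force: [-0.7, -0.0, -0.0]
grip_width: 0.0853
gripper_force: 0.0
```

```bash
python3 -m handwheel '0.9 -1.8 0 0 0 0 1;0.9 -1.8 0 0 0 0 1;0.9 -1.8 0 0 0 0 1;0.9 -1.8 0 0 0 0 1'
python3 - <<'E'
from h import *
d=snap('wrist','w1'); print(d['xyz'],np.round(d['orientation'],3).tolist(),d['vertical_fov'],d['cx'],d['cy'])
print(proj(d,[.498,-.112,.045]), status.observe()['position'])
E
```

```text
time_s: 2.18
position: [0.4984, -0.1123, 0.1507]
tool_rot: [[-0.957, 0.292, -0.0], [0.292, 0.957, 0.0], [0.0, 0.0, -1.0]]
ft_force: [-0.2, -0.8, -0.9]
grip_width: 0.0853
gripper_force: 0.0
[ 0.43622259 -0.09406715  0.29352229] [[0.292, 0.924, 0.247], [0.957, -0.282, -0.076], [-0.0, 0.259, -0.966]] 65.8183698238347 320.52063607828063 196.0736116661205
(np.float64(321.61102433350476), np.float64(193.4606260149291)) [ 0.4984083  -0.11238397  0.15068849]
```

View pics/w1.png

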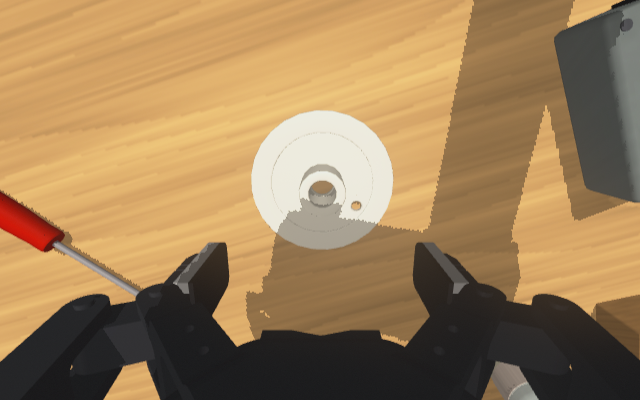

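The wrist view shows the hub top at (322,193), as predicted, and the hole at (356,206). The gripper is centred over the hub, so I'll go down.

```bash
python3 - <<'E'
from h import *
d=load('w1'); h=at(d,356,206,.006);c=at(d,322,179.5,.006);print(h,c,np.degrees(np.arctan2(*(h-c)[1::-1])),np.linalg.norm(h-c),at(d,322,193,.045))
E
python3 -m handwheel '0 0 -3 0 0 0 1;0 0 -6 0 0 0 1;0 0 -9 0 0 0 1;0 0 -11 0 0 0 1;0 0 -12.5 0 0 0 1;0 0 -13.5 0 0 0 1;0 0 -13.5 0 0 0 1;0 0 -13.5 0 0 0 1'
```

```text
[ 0.52947513 -0.08651561  0.006     ] [ 0.49470163 -0.11047991  0.006     ] 34.572820650930694 0.042231314839920424 [ 0.49771619 -0.11157621  0.045     ]
time_s: 2.9
position: [0.499, -0.1132, 0.0159]
tool_rot: [[-0.956, 0.292, 0.0], [0.292, 0.956, 0.0], [-0.0, 0.0, -1.0]]
ft_force: [0.7, -0.4, -0.1]
grip_width: 0.0853
gripper_force: 0.0
```

```bash
python3 -m handwheel '-.05 .05 0 0 0 0 0;-.05 .05 0 0 0 0 0;-.05 .05 0 0 0 0 0;-.05 .05 0 0 0 0 0;-.05 .05 0 0 0 0 0;-.05 .05 0 0 0 0 0;-.05 .05 0 0 0 0 0;-.05 .05 0 0 0 0 0' 40;  python3 -m handwheel '0 0 0 0 0 0 0;0 0 0 0 0 0 0;0 0 0 0 0 0 0;0 0 0 0 0 0 0'
```

```text
time_s: 3.57
position: [0.4987, -0.1131, 0.0164]
tool_rot: [[-0.956, 0.292, 0.001], [0.292, 0.956, -0.001], [-0.001, -0.0, -1.0]]
ft_force: [-0.4, 0.6, 6.9]
grip_width: 0.0382
gripper_force: 40.5
time_s: 3.9
position: [0.4987, -0.1131, 0.0163]
tool_rot: [[-0.956, 0.292, 0.001], [0.292, 0.956, -0.001], [-0.001, -0.0, -1.0]]
ft_force: [-1.2, 1.3, 6.0]
grip_width: 0.0382
gripper_force: 40.5
```

```bash
python3 -m handwheel '0 0 .5 0 0 0 0;0 0 1.5 0 0 0 0;0 0 3 0 0 0 0;0 0 5 0 0 0 0;0 0 7 0 0 0 0;0 0 9 0 0 0 0;0 0 11 0 0 0 0;0 0 13 0 0 0 0';  python3 -m handwheel '0 0 1.5 0 0 0 0;0 1 2 0 0 0 0;0 3 2 0 0 0 0;0 5 2 0 0 0 0;0 7.5 2 0 0 0 0;0 10 2 0 0 0 0;0 12.5 2 0 0 0 0;0 15 2 0 0 0 0';  python3 -m handwheel '0 2.5 0 0 0 -4 0;0 5 0 0 0 -8 0;0 7.5 0 0 0 -12 0;0 10 0 0 0 -16 0;0 12.5 0 0 0 -19 0;0 14.5 0 0 0 -19 0;0 15.5 0 0 0 -19 0;0 15.8 0 0 0 -19 0'; python3 -m handwheel '0 0 0 0 0 0 0;0 0 0 0 0 0 0;0 0 0 0 0 0 0'
python3 - <<'E'
from h import *
d=snap('wrist','w2');snap('top','t2');snap('scene','s2')
crop('t2',226,155,311,255,5,'c3');crop('s2',340,110,460,240,4,'c4')
a=cv2.imread('pics/c3.png');b=cv2.imread('pics/c4.png')
c=np.zeros((520,425+480,3),np.uint8);c[:500,:425]=a;c[:520,425:]=b;cv2.imwrite('pics/c5.png',c[:,:])
print(c.shape,d['xyz'],np.round(d['orientation'],3).tolist())
E
```

```text
time_s: 4.57
position: [0.498, -0.1129, 0.1467]
tool_rot: [[-0.956, 0.293, -0.0], [0.293, 0.956, 0.0], [0.0, 0.0, -1.0]]
ft_force: [0.4, -0.2, -2.4]
grip_width: 0.0383
gripper_force: 40.7
time_s: 5.23
position: [0.4975, 0.0388, 0.1649]
tool_rot: [[-0.956, 0.293, -0.002], [0.293, 0.956, 0.0], [0.002, -0.0, -1.0]]
ft_force: [0.3, 0.8, -2.6]
grip_width: 0.0382
gripper_force: 40.9
time_s: 5.9
position: [0.4976, 0.1965, 0.1649]
tool_rot: [[-0.81, 0.586, -0.001], [0.586, 0.81, -0.0], [0.001, -0.001, -1.0]]
ft_force: [-0.0, -0.1, -1.5]
grip_width: 0.0384
gripper_force: 40.8
time_s: 6.15
position: [0.4984, 0.194, 0.1654]
tool_rot: [[-0.808, 0.589, -0.0], [0.589, 0.808, -0.0], [0.0, -0.0, -1.0]]
ft_force: [0.1, -0.4, -2.3]
grip_width: 0.0385
gripper_force: 40.8
(520, 905, 3) [0.44599177 0.23180189 0.30826655] [[0.589, 0.781, 0.209], [0.808, -0.568, -0.153], [-0.001, 0.259, -0.966]]
```

View pics/w2.png

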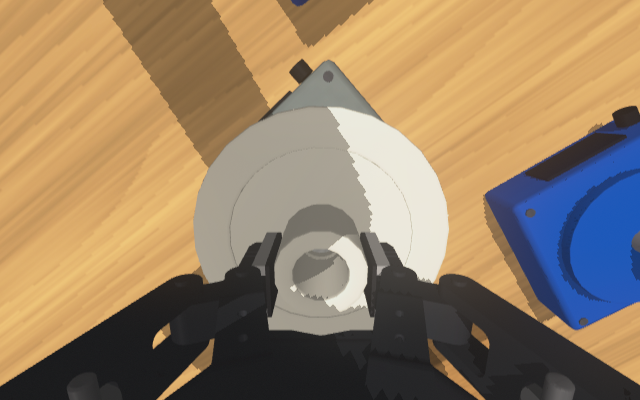

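Run:
```python
from h import *
c=cv2.imread('pics/c5.png');a=c[:,:425];b=c[:400,425:825]
z=np.zeros((520,800,3),np.uint8);z[:,:400]=a[:,:400];z[:400,400:]=b;cv2.imwrite('pics/c6.png',z)
d=load('w2');print(at(d,321,274.5,.194))
for n in ('t2','s2'):print(n,proj(load(n),[.4984,.194,.194]),proj(load(n),[.4984,.194,.156]))
```

```text
[0.49779568 0.19419688 0.194     ]
t2 (np.float64(259.87277870106175), np.float64(202.9880819785129)) (np.float64(262.09334309336515), np.float64(205.21258142169637))
s2 (np.float64(403.3387949753551), np.float64(155.29742861714627)) (np.float64(400.6623393687411), np.float64(165.33049813381757))
```

View pics/c6.png

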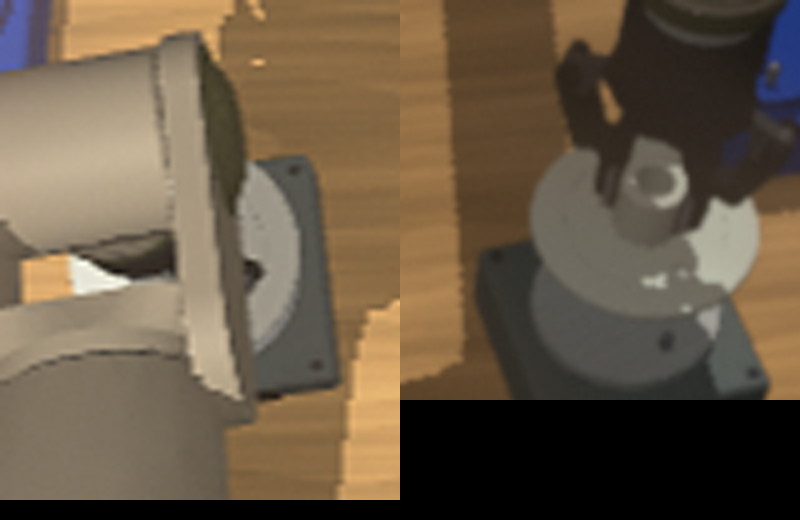

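Scene view: the hub bore is at c6 (657,182), within 1 mm of the prediction, and the flange sits over the spindle. Now I'll lower it in small steps while watching the force.

```bash
python3 -m handwheel '-.03 0 -.6 0 0 0 0;-.03 0 -1.2 0 0 0 0;-.03 0 -1.8 0 0 0 0;-.03 0 -2.3 0 0 0 0;-.03 0 -2.6 0 0 0 0;-.03 0 -2.6 0 0 0 0'; python3 -m handwheel '0 0 -.1 0 0 0 0;0 0 -.2 0 0 0 0;0 0 -.3 0 0 0 0;0 0 -.4 0 0 0 0;0 0 -.5 0 0 0 0;0 0 -.5 0 0 0 0'
```

```text
time_s: 6.8
position: [0.4977, 0.1949, 0.1386]
tool_rot: [[-0.809, 0.588, -0.002], [0.588, 0.809, -0.0], [0.001, -0.001, -1.0]]
ft_force: [-0.9, -0.2, -1.6]
grip_width: 0.0381
gripper_force: 40.8
time_s: 7.3
position: [0.498, 0.195, 0.1344]
tool_rot: [[-0.809, 0.588, -0.0], [0.588, 0.809, -0.0], [0.0, -0.0, -1.0]]
ft_force: [-0.4, 0.4, -2.7]
grip_width: 0.0384
gripper_force: 40.8
```

```bash
python3 -m handwheel '0 0 -.1 0 0 0 0;0 0 -.2 0 0 0 0;0 0 -.3 0 0 0 0;0 0 -.3 0 0 0 0'; python3 -m handwheel '0 0 -.1 0 0 0 0;0 0 -.2 0 0 0 0;0 0 -.3 0 0 0 0;0 0 -.3 0 0 0 0'
```

```text
time_s: 7.63
position: [0.498, 0.1949, 0.1313]
tool_rot: [[-0.809, 0.588, -0.0], [0.588, 0.809, -0.0], [0.0, -0.0, -1.0]]
ft_force: [-1.0, -0.8, -2.8]
grip_width: 0.0381
gripper_force: 40.8
time_s: 7.97
position: [0.498, 0.1949, 0.1283]
tool_rot: [[-0.809, 0.588, -0.0], [0.588, 0.809, -0.0], [0.0, -0.0, -1.0]]
ft_force: [0.4, 0.5, -1.7]
grip_width: 0.0384
gripper_force: 40.8
```

```bash
python3 -m handwheel '0 0 -.15 0 0 0 0;0 0 -.3 0 0 0 0;0 0 -.45 0 0 0 0;0 0 -.6 0 0 0 0;0 0 -.75 0 0 0 0;0 0 -.9 0 0 0 0;0 0 -1 0 0 0 0;0 0 -1 0 0 0 0'; python3 -m handwheel '0 0 -.15 0 0 0 0;0 0 -.3 0 0 0 0;0 0 -.45 0 0 0 0;0 0 -.6 0 0 0 0;0 0 -.75 0 0 0 0;0 0 -.9 0 0 0 0;0 0 -1.1 0 0 0 0;0 0 -1.1 0 0 0 0'
```

```text
time_s: 8.63
position: [0.498, 0.1949, 0.1183]
tool_rot: [[-0.809, 0.588, -0.0], [0.588, 0.809, -0.0], [0.0, -0.0, -1.0]]
ft_force: [-0.1, 0.1, -2.0]
grip_width: 0.0384
gripper_force: 40.8
time_s: 9.3
position: [0.4979, 0.1949, 0.1071]
tool_rot: [[-0.809, 0.588, -0.001], [0.588, 0.809, -0.0], [0.0, -0.0, -1.0]]
ft_force: [-1.2, -0.5, -2.9]
grip_width: 0.0385
gripper_force: 40.8
```

```bash
python3 -m handwheel '0 0 -.1 0 0 0 0;0 0 -.2 0 0 0 0;0 0 -.3 0 0 0 0;0 0 -.4 0 0 0 0;0 0 -.5 0 0 0 0;0 0 -.5 0 0 0 0'; python3 -m handwheel '0 0 -.05 0 0 0 0;0 0 -.1 0 0 0 0;0 0 -.1 0 0 0 0'; python3 -m handwheel '0 0 -.05 0 0 0 0;0 0 -.1 0 0 0 0;0 0 -.1 0 0 0 0'
```

```text
time_s: 9.8
position: [0.498, 0.1949, 0.1023]
tool_rot: [[-0.809, 0.588, -0.0], [0.588, 0.809, -0.0], [0.0, -0.0, -1.0]]
ft_force: [-0.2, -0.4, -1.8]
grip_width: 0.038
gripper_force: 40.8
time_s: 10.05
position: [0.4981, 0.195, 0.1014]
tool_rot: [[-0.809, 0.588, -0.0], [0.588, 0.809, -0.0], [0.0, -0.0, -1.0]]
ft_force: [-0.8, -0.5, -2.6]
grip_width: 0.0381
gripper_force: 40.8
time_s: 10.3
position: [0.498, 0.195, 0.1004]
tool_rot: [[-0.809, 0.588, -0.0], [0.588, 0.809, -0.0], [0.0, -0.0, -1.0]]
ft_force: [-0.0, 0.3, -2.7]
grip_width: 0.0382
gripper_force: 40.8
```

Underside ≈ 84 mm, level with the pin top. I'll keep going in small steps.

```bash
for i in 1; do :; done; python3 -m handwheel '0 0 -.05 0 0 0 0;0 0 -.05 0 0 0 0;0 0 -.05 0 0 0 0'; python3 -m handwheel '0 0 -.05 0 0 0 0;0 0 -.05 0 0 0 0;0 0 -.05 0 0 0 0';python3 -m handwheel '0 0 -.05 0 0 0 0;0 0 -.05 0 0 0 0;0 0 -.05 0 0 0 0'
```

```text
time_s: 10.55
position: [0.4981, 0.195, 0.1001]
tool_rot: [[-0.809, 0.588, 0.0], [0.588, 0.809, 0.0], [-0.0, 0.0, -1.0]]
ft_force: [-1.1, -0.5, -0.9]
grip_width: 0.0385
gripper_force: 41.1
time_s: 10.8
position: [0.4982, 0.195, 0.0998]
tool_rot: [[-0.809, 0.588, 0.0], [0.588, 0.809, 0.0], [-0.0, 0.0, -1.0]]
ft_force: [-1.7, -0.0, 1.5]
grip_width: 0.0383
gripper_force: 41.3
time_s: 11.05
position: [0.4982, 0.195, 0.0994]
tool_rot: [[-0.809, 0.588, 0.001], [0.588, 0.809, 0.0], [-0.0, 0.0, -1.0]]
ft_force: [-2.9, 0.1, 5.5]
grip_width: 0.0383
gripper_force: 41.7
```

The flange is resting on the pin with about 8 N. I'll ease off slightly and turn.

```bash
python3 -m handwheel '0 0 .03 0 0 .7 0;0 0 .03 0 0 1.4 0;0 0 .03 0 0 2 0;0 0 .03 0 0 2 0'; python3 -m handwheel '0 0 0 0 0 -1 0;0 0 0 0 0 -2 0;0 0 0 0 0 -2 0'; python3 -m handwheel '0 0 0 0 0 -1 0;0 0 0 0 0 -2 0;0 0 0 0 0 -2 0'; python3 -c "
from rig import status;print(status.observe()['wrist_torque'])"
```

```text
time_s: 11.38
position: [0.498, 0.195, 0.0989]
tool_rot: [[-0.83, 0.558, -0.001], [0.558, 0.83, 0.0], [0.001, -0.0, -1.0]]
ft_force: [0.0, 0.2, -1.6]
grip_width: 0.0388
gripper_force: 41.0
time_s: 11.63
position: [0.4977, 0.1955, 0.0992]
tool_rot: [[-0.808, 0.589, -0.001], [0.589, 0.808, 0.001], [0.001, 0.0, -1.0]]
ft_force: [-1.0, 4.9, -1.4]
grip_width: 0.0386
gripper_force: 41.3
time_s: 11.88
position: [0.4979, 0.1954, 0.0995]
tool_rot: [[-0.787, 0.617, 0.0], [0.617, 0.787, 0.0], [0.0, 0.0, -1.0]]
ft_force: [-1.2, -0.9, 4.4]
grip_width: 0.0382
gripper_force: 41.5
[-0.05053378  0.01794666 -0.04895834]
```

At +2° the load vanished and it dropped, so the hole lies that way. Turning back, then lowering.

```bash
python3 -m handwheel '0 0 .02 0 0 1.5 0;0 0 .02 0 0 3 0;0 0 .02 0 0 4.5 0;0 0 .02 0 0 4.5 0'; python3 -m handwheel '0 0 -.05 0 0 0 0;0 0 -.1 0 0 0 0;0 0 -.1 0 0 0 0'; python3 -c "
from rig import status;print(status.observe()['wrist_torque'])"
```

```text
time_s: 12.22
position: [0.4982, 0.1947, 0.0994]
tool_rot: [[-0.834, 0.552, 0.0], [0.552, 0.834, -0.0], [-0.0, -0.0, -1.0]]
ft_force: [0.5, -0.9, -2.2]
grip_width: 0.0382
gripper_force: 40.9
time_s: 12.47
position: [0.4981, 0.195, 0.0983]
tool_rot: [[-0.833, 0.553, -0.0], [0.553, 0.833, 0.0], [0.0, 0.0, -1.0]]
ft_force: [0.3, 1.4, -1.8]
grip_width: 0.0382
gripper_force: 40.9
[ 0.33157217 -0.13942336  0.05207133]
```

```bash
python3 -m handwheel '0 0 -.05 0 0 0 0;0 0 -.1 0 0 0 0;0 0 -.1 0 0 0 0'; python3 -m handwheel '0 0 -.05 0 0 0 0;0 0 -.1 0 0 0 0;0 0 -.1 0 0 0 0'
```

```text
time_s: 12.72
position: [0.4981, 0.1951, 0.0974]
tool_rot: [[-0.834, 0.552, -0.0], [0.552, 0.834, 0.0], [0.0, 0.0, -1.0]]
ft_force: [-0.5, 2.4, -2.5]
grip_width: 0.0385
gripper_force: 41.1
time_s: 12.97
position: [0.4981, 0.1951, 0.0965]
tool_rot: [[-0.834, 0.552, 0.0], [0.552, 0.834, 0.0], [0.0, 0.0, -1.0]]
ft_force: [0.8, 2.6, -1.9]
grip_width: 0.038
gripper_force: 41.1
```

```bash
python3 -m handwheel '0 0 0 0 0 1 0;0 0 0 0 0 1 0;0 0 -.1 0 0 1 0;0 0 -.1 0 0 1 0'; python3 -m handwheel '0 0 -.1 0 0 0 0;0 0 -.2 0 0 0 0;0 0 -.3 0 0 0 0;0 0 -.3 0 0 0 0'
```

```text
time_s: 13.3
position: [0.498, 0.1948, 0.0953]
tool_rot: [[-0.843, 0.538, -0.0], [0.538, 0.843, -0.0], [0.0, -0.0, -1.0]]
ft_force: [0.1, 0.2, -2.7]
grip_width: 0.0381
gripper_force: 40.9
time_s: 13.63
position: [0.4979, 0.1949, 0.0922]
tool_rot: [[-0.843, 0.537, -0.001], [0.537, 0.843, -0.0], [0.0, -0.0, -1.0]]
ft_force: [0.8, 0.3, -2.0]
grip_width: 0.0384
gripper_force: 40.9
```

Free of side load, with the underside at about 76 mm and 6 mm to go.

```bash
python3 -m handwheel '0 0 -.1 0 0 0 0;0 0 -.2 0 0 0 0;0 0 -.3 0 0 0 0;0 0 -.4 0 0 0 0;0 0 -.4 0 0 0 0'; python3 -m handwheel '0 0 -.05 0 0 0 0;0 0 -.1 0 0 0 0;0 0 -.1 0 0 0 0';python3 -m handwheel '0 0 -.05 0 0 0 0;0 0 -.1 0 0 0 0;0 0 -.1 0 0 0 0'
```

```text
time_s: 14.05
position: [0.498, 0.195, 0.0883]
tool_rot: [[-0.843, 0.537, -0.0], [0.537, 0.843, -0.0], [0.0, -0.0, -1.0]]
ft_force: [0.5, -0.0, -2.5]
grip_width: 0.0383
gripper_force: 40.9
time_s: 14.3
position: [0.4981, 0.195, 0.0874]
tool_rot: [[-0.843, 0.537, -0.0], [0.537, 0.843, -0.0], [0.0, -0.0, -1.0]]
ft_force: [1.3, -0.2, -2.5]
grip_width: 0.0385
gripper_force: 40.9
time_s: 14.55
position: [0.4981, 0.195, 0.0865]
tool_rot: [[-0.843, 0.537, -0.0], [0.537, 0.843, -0.0], [0.0, -0.0, -1.0]]
ft_force: [-1.0, -0.8, -3.4]
grip_width: 0.0383
gripper_force: 40.9
```

```bash
python3 -m handwheel '0 0 -.05 0 0 0 0;0 0 -.05 0 0 0 0;0 0 -.05 0 0 0 0'; python3 -m handwheel '0 0 -.05 0 0 0 0;0 0 -.05 0 0 0 0;0 0 -.05 0 0 0 0'
```

```text
time_s: 14.8
position: [0.4981, 0.195, 0.0864]
tool_rot: [[-0.843, 0.537, 0.0], [0.537, 0.843, -0.0], [-0.0, 0.0, -1.0]]
ft_force: [-1.6, -0.8, 3.5]
grip_width: 0.0381
gripper_force: 41.4
time_s: 15.05
position: [0.4981, 0.195, 0.0863]
tool_rot: [[-0.843, 0.537, 0.001], [0.537, 0.843, 0.0], [-0.001, 0.0, -1.0]]
ft_force: [-3.2, -0.7, 8.8]
grip_width: 0.0383
gripper_force: 42.0
```

Fully home. Ease off and let go, then retreat upwards.

```bash
python3 -m handwheel '0 0 .05 0 0 0 0;0 0 .05 0 0 0 .5;0 0 .05 0 0 0 .55;0 0 .05 0 0 0 .65;0 0 .05 0 0 0 .75;0 0 .05 0 0 0 .75;0 0 .05 0 0 0 .75;0 0 .05 0 0 0 .75' 20; python3 -m handwheel '0 0 .3 0 0 0 .75;0 0 1 0 0 0 .75;0 0 2.5 0 0 0 .75;0 0 4.5 0 0 0 .75;0 0 7 0 0 0 .75;0 0 9.5 0 0 0 .75;0 0 12 0 0 0 .75;0 0 14 0 0 0 .75'; python3 -m handwheel '0 -3 0 0 0 0 .75;0 -6 0 0 0 0 .75;0 -9 0 0 0 0 .75;0 -12 0 0 0 0 .75;0 -15 0 0 0 0 .75;0 -18 0 0 0 0 .75;0 -18 0 0 0 0 .75;0 -18 0 0 0 0 .75'
python3 - <<'E'
from h import *
snap('scene','s3');crop('s3',340,120,450,240,5,'c7')
for z in (.077,): print(proj(load('s3'),[.498,.195,z]))
E
```

```text
time_s: 15.72
position: [0.4981, 0.195, 0.086]
tool_rot: [[-0.843, 0.537, -0.0], [0.537, 0.843, -0.0], [0.0, -0.0, -1.0]]
ft_force: [-0.0, 0.0, 0.4]
grip_width: 0.0638
gripper_force: 0.0
time_s: 16.38
position: [0.4982, 0.195, 0.2288]
tool_rot: [[-0.843, 0.537, 0.002], [0.537, 0.843, 0.0], [-0.002, 0.002, -1.0]]
ft_force: [0.3, 0.5, -0.0]
grip_width: 0.0644
gripper_force: 0.0
time_s: 17.05
position: [0.4981, 0.0139, 0.2266]
tool_rot: [[-0.842, 0.54, 0.001], [0.54, 0.842, 0.0], [-0.001, 0.0, -1.0]]
ft_force: [0.3, 0.8, -0.2]
grip_width: 0.0639
gripper_force: 0.0
(np.float64(395.965539698879), np.float64(184.05402771539923))
```

View pics/c7.png

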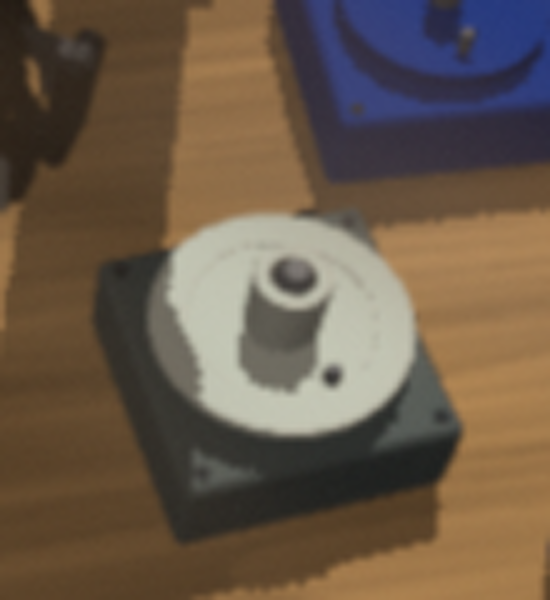

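The flange lies flat with the spindle tip showing at c7 (295,273) and the pin in its hole at (332,376). The gripper is clear, so I'm handing in.

```bash
python3 -c "
from rig import env;print(env.close_job())"
```

```text
the job is handed in; nothing more can be done
None
```

The flange is fully home on the grey winder's turntable, flat with the pin in its hole and released; the job was handed in at about 17 s, and no verdict came back.

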